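# Snap the retaining clip onto the carousel spindle

### The arm

A 6-joint arm with a two-finger parallel gripper is mounted at the origin on the work surface. World frame = base frame: x ahead of the robot, y to its left, z up, the work surface at z = 0. Lengths are in m, angles in rad, forces in N, time in s.
With the tool pointing down it reaches from about 0.35 to 0.85 m from the base axis. Payload 8.1 kg.
Tool frame: the origin (TCP) lies on the mounting face of the last link; the fingertips stand 186 mm ahead of it and the grasp point (between the pads) lies 167 mm ahead of it; y points along the fingers, x is the direction in which the jaws open and shut, and the axes are right-handed (so a half turn about y gives the same grasp; the last joint's range is limited). The gripper opens to 93 mm and grips with 3 to 60 N. Pads are 15 mm wide; open, the fingers measure 128 mm over their backs; the gripper's body (75 mm by 188 mm) begins 65 mm behind the grasp point.
Start: joints at [-1.253, 0.13, 1.488, -0, 1.523, -0.085], TCP at [0.235, -0.552, 0.405] pointing down, gripper open.
Joint ranges: [-2.96, 2.96], [-0.89, 2.26], [0.02, 2.5], [-1.34, 4.48], [0, 2.73], [-2.66, 2.66]. Speed limits (rad/s): [2.39, 2.39, 2.79, 3.14, 3.14, 3.14].

### API

Orientations are given as a rotation vector (axis times angle).
In Python, from plant import robot, imaging gives the robot as it stands.
- The arm moves only by the shell command python3 -m inch 'ROWS' [OPENING] [FORCE]. ROWS is JSON, a list of rows, each an object of numbers: "x", "y", "z": the shift along the tool's x, y, z in mm; "twist": the turn about the tool's y in rad. In form: [{"x": .., "y": .., "z": .., "twist": ..}, ...]. A call has 1 to 12 rows; each row shifts and turns the commanded pose from where the row before left it, along the tool's axes as they then stand; what a row does not reach is not made up. A row lasts 1/10 s, in which the tool goes at most 50 mm and 8.59 degrees, less where a joint would pass 70% of its speed; a pose out of reach is approached as far as the arm can. A call with a gripper value outside its range is refused whole. OPENING is the gripper command: -1 is shut, 1 is fully open, values between are in proportion, set as the call begins (- or left out, the last holds). The fingers move at their own pace and stop on an object; FORCE is the grip in N (left out, the last holds). Time passes only in rows, so rows that do not move let the fingers close. It gives the time, the measured TCP pose, the force and the opening at its end, in the units of the state.
- robot.read_state(): the state, without advancing time (a new reading comes with each control period).
- imaging.read_camera(name): name is "scene" or "top"; returns a dict with "color" (384x512x3 uint8, red, green, blue), "depth" (384x512 float32, m along the optical axis (not along the pixel's ray), 0 where there is no reading), "fx", "fy", "cx", "cy" (pixels), "rvec" (rotation vector, rad) and "tvec" (3), from world to camera coordinates, as OpenCV has them. Camera axes: x right, y down, z forward; pixel columns grow to the right and rows downward; lengths in m; the calibration is good to about 2 mm. A picture is of the moment at which its call begins.
- robot.close_job(): hands the job in, once; it reports no verdict.
The state is a dict: "t": time; "q": joint angles; "dq": joint speeds; "joint_torque": joint torques, N m; "tool_pos": TCP position; "orientation": TCP orientation; "force": force on the tool from outside, world axes, zero at the start; "wrist_torque": the same for the moment, N m; "opening": finger opening in m.
Only numpy, scipy, OpenCV 4.12 (cv2) and the standard library are available. Lean on these libraries where they do the work, as an engineer would, in place of code of your own. Each camera call takes 0.05 s, during which the arm holds its last target.

### The job

Lock the vial carousel onto its spindle: take the narrower of the two steel spring clips out of the grey rack, holding it across its flat body (its upright fin is shut in by the slot), lay it flat on the open bench well clear of the rack and let go. Then take it by its upright fin, and push it mouth first and level through the gap in the ring of vials, sideways into the groove of the spindle until it snaps fully home, and let go. Leave the wide clip, and the bottles, jar, beaker, roller and screwdriver where they are.

Things in the scene. Friction and masses are not known exactly. Their poses are not given: they have to be found in the camera images.
- clip_bore (a point): Centre of the bore of the narrow steel spring clip, half-way up its 12 mm thick plate (6 mm above its underside). x points out of the mouth, z up; the fin stands up to +z, behind. About 95 g. At the start it lies flat on the bench, its fin in one of the rack's two slots (which one varies), its mouth away from the rack and roughly away from the robot.
- clip_mouth (a point): Middle of the narrow clip's mouth between its lead-in tips, 26 mm ahead of the bore centre, same height and axes; tips 48 mm overall. Its two sprung arms (38 mm over their outsides, x -10 to +16 mm from the bore) carry inward lugs 8.5 mm ahead of the bore with a 13 mm gap. Passing the groove spreads each arm about 2 mm and takes a push of about 4 to 9 N.
- clip_yoke (a point): Centre of the narrow clip's flat solid body (30 mm long in x, 40 mm wide in y, 12 mm thick), 25 mm behind the bore centre; same axes. The place to hold it, across y, while it is in the rack: both sides are free there.
- clip_fin (a point): Centre of the narrow clip's upright fin: a straight block, 40 mm long in x, 12 mm wide in y, rising 34 mm from the clip's underside. This point is 17 mm above the underside, 63 mm behind the bore centre; the rear end of the fin is 80 mm behind it. Same axes.
- groove (a point): Centre of the spindle's groove, half-way up it, in the middle of the vial carousel. The groove is 18 mm in diameter and 17 mm high, between the flat top of a grey hub (80 mm diameter, 64 mm above the bench, 8.5 mm below this point) and the spindle's head (28 mm diameter, underside bevelled). x points from the gap in the vial ring to the spindle: the way to push the clip.
- spindle_top (a point): Top of the spindle's head, 21.5 mm above the groove's centre; same axes. Home, the clip's underside rests stably on the hub, its bore on the spindle's axis, its fin out through the gap towards -x.
- carousel: The vial carousel, fixed; origin on the bench under the spindle, axes as the groove. White base 150 mm square and 40 mm high, platter 160 mm in diameter with its top 52 mm above the bench, eight vials 16 mm in diameter standing 35 mm above it on a circle of 66 mm radius, leaving a gap of 136 degrees centred on -x.
- rack: Grey plastic clip rack, fixed, 194 mm wide in y, 42 mm high. Origin on the bench midway between the parked clips' bores; the two slots (18 mm wide, for the fins) lie at y = +55 and -55 mm, the block fills x from -96 to -48 mm, and the clips' mouths point to its +x. A parked clip's body is clear of the block by 8 mm.
- wide_clip_center (a point): Centre of the body of the wide steel clip in the other slot: same shape but 64 mm wide over the body, too big for the spindle. It stays there. Same axes as the narrow clip.
- amber_bottle_mid (a point): Brown bottle, 60 mm in diameter, 110 mm tall; middle. Bystander.
- green_bottle_mid (a point): Green bottle, 52 mm in diameter, 150 mm tall; middle. Bystander.
- beaker_mid (a point): Clear beaker, 64 mm in diameter, 75 mm tall; middle. Bystander.
- small_jar_mid (a point): Small white jar, 44 mm in diameter, 50 mm tall; middle. Bystander.
- spare_roller_mid (a point): Aluminium ring-shaped roller, 42 mm in diameter, 24 mm tall; middle. Bystander.
- driver_grip (a point): Handle of a screwdriver, 170 mm long in all, lying on the bench. Bystander.
Not all that is in view belongs to the job. Leave any brown or pink look-alike of the rack alone. What is shaped like the carousel but black is not meant.

How it is judged:
By the outcome, as a careful person would: the job done as asked, in the order asked, and still so for the second after the job is handed in, with the robot touching nothing.
It also fails if it takes over 58 s, if anything falls off the work surface, if the arm or the gripper's body presses on something with over 40 N, if the wrist force passes 120 N, or if a joint passes its speed limit or range.

## Working session

There is one attempt and no reset: what is moved stays moved. The work goes in short steps, Python scripts to look and compute and a shell command to move; the robot and the scene stay as the last step left them, time stands still between calls to the robot, and variables do not carry over. Pictures are saved under pics/ and viewed, and the job is handed in when it is done.

```bash
ls; mkdir -p pics
python3 - <<'E'
from plant import robot, imaging
import cv2,numpy as np
s=robot.read_state();print(s)
for n in ("scene","top"):
    c=imaging.read_camera(n);np.savez(f"{n}0.npz",**c)
    cv2.imwrite(f"pics/{n}0.png",cv2.resize(c["color"][:,:,::-1],(800,600),interpolation=cv2.INTER_CUBIC))
    print(n,c["fx"],c["fy"],c["cx"],c["cy"],c["rvec"],c["tvec"])
E
```

```text
pics
{'t': 0.0, 'q': array([-1.25337295e+00,  1.31160975e-01,  1.48925637e+00, -7.33593521e-06,
        1.52301435e+00, -8.53687601e-02]), 'dq': array([-9.63561311e-04, -1.28837293e-03, -4.57993766e-04,  7.51832413e-06,
        1.93540754e-03,  6.90033837e-04]), 'joint_torque': array([ 4.16020730e-04, -5.59843862e+01, -4.91761923e+01,  7.70802959e-02,
        3.60810512e-02, -1.57886420e-04]), 'tool_pos': array([ 0.2351587 , -0.55175061,  0.40369984]), 'orientation': array([-1.37208756,  0.9086251 , -0.90624407]), 'force': array([ 0.67839327, -0.0413987 , -0.56435966]), 'wrist_torque': array([ 0.00839042, -0.07706052, -0.01765529]), 'opening': 0.09288237201760012}
scene 364.20188132483923 364.20188132483923 254.62430326765516 195.20870362358278 [ 2.12315416  1.08083923 -0.4568835 ] [-0.39044753 -0.21895588  1.68151429]
top 397.7279674734552 397.7279674734552 256.8659718262638 194.51241043340013 [ 2.17527372 -2.17392268  0.0972676 ] [0.07336496 0.54644845 1.24574882]
```

View pics/scene0.png

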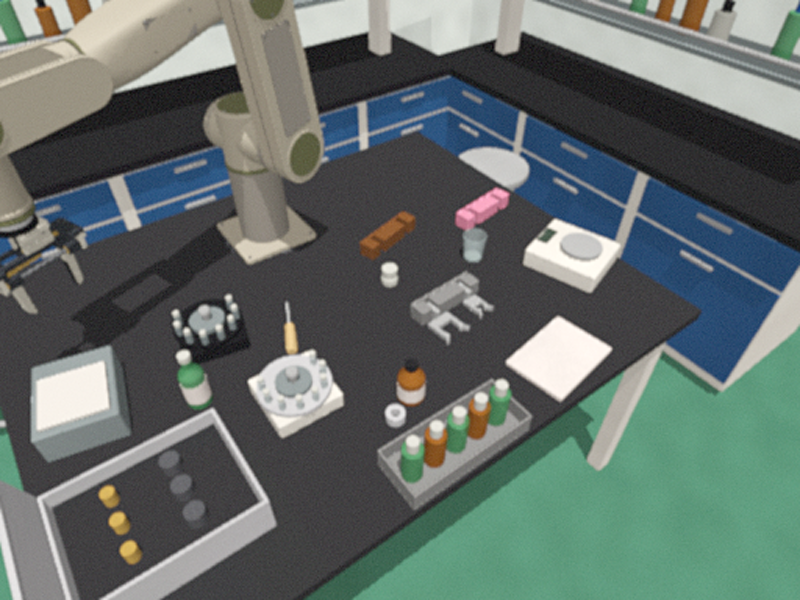

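View pics/top0.png

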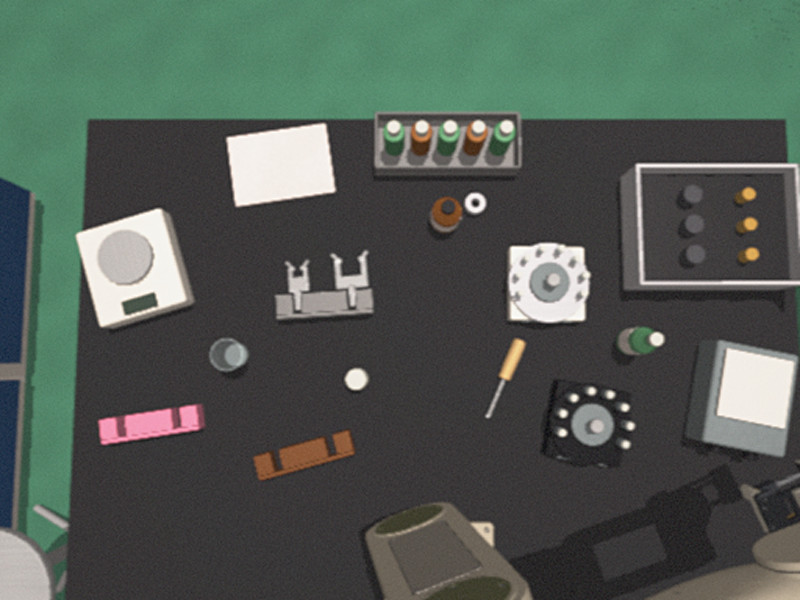

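The top view shows the grey rack around (323,303), with the narrow clip in its left slot (298,280) and the wide clip at (350,278). The white carousel is at (548,283), and its vial gap faces the image bottom, towards the robot. Next I'll measure them.

```bash
cat > h.py <<'E'
import numpy as np,cv2
from scipy.spatial.transform import Rotation as Ro
def load(n): 
    d=np.load(n+".npz");return {k:d[k] for k in d.files}
def cam(c):
    R=cv2.Rodrigues(np.array(c["rvec"],float))[0];return R,np.array(c["tvec"],float)
def cloud(c):
    R,t=cam(c);D=c["depth"];v,u=np.mgrid[:D.shape[0],:D.shape[1]]
    P=np.stack([(u-c["cx"])/c["fx"]*D,(v-c["cy"])/c["fy"]*D,D],-1)
    return (P-t)@R   # world
def ray(c,uv,z):
    R,t=cam(c);uv=np.atleast_2d(uv).astype(float)
    d=np.c_[(uv[:,0]-c["cx"])/c["fx"],(uv[:,1]-c["cy"])/c["fy"],np.ones(len(uv))]@R
    o=-R.T@t;k=(z-o[2])/d[:,2];return o+k[:,None]*d
def proj(c,P):
    R,t=cam(c);q=np.atleast_2d(P)@R.T+t
    return np.c_[q[:,0]/q[:,2]*c["fx"]+c["cx"],q[:,1]/q[:,2]*c["fy"]+c["cy"]]
E
python3 - <<'E'
from h import *
c=load("top0");R,t=cam(c);print("cam",-R.T@t, R.round(3))
s=Ro.from_rotvec([-1.37208756,0.9086251,-0.90624407]).as_matrix();print(s.round(4))
W=cloud(c)
for u,v in[(100,200),(206,194),(351,178),(354,180)]:print(u,v,W[v,u].round(4))
def crop(n,x0,x1,y0,y1,name):
    c=load(n);im=c["color"][y0:y1,x0:x1,::-1];k=min(800/(x1-x0),600/(y1-y0))
    cv2.imwrite(name,cv2.resize(im,None,fx=k,fy=k,interpolation=cv2.INTER_NEAREST));print(name,k)
crop("top0",165,255,150,215,"pics/rk.png");crop("top0",310,390,145,215,"pics/cr.png")
crop("scene0",150,230,215,285,"pics/crs.png");crop("scene0",255,325,165,225,"pics/rks.png")
E
```

```text
cam [0.43162626 0.07231766 1.29009588] [[ 0.001 -1.    -0.001]
 [-0.996 -0.001 -0.09 ]
 [ 0.09   0.001 -0.996]]
[[ 3.92e-01 -6.00e-04  9.20e-01]
 [-9.20e-01  1.70e-03  3.92e-01]
 [-1.80e-03 -1.00e+00  1.00e-04]]
100 200 [0.5288 0.5759 0.0209]
206 194 [0.5463 0.2339 0.0426]
351 178 [ 0.5908 -0.212   0.0923]
354 180 [ 0.5844 -0.2205  0.0943]
pics/rk.png 8.88888888888889
pics/cr.png 8.571428571428571
pics/crs.png 8.571428571428571
pics/rks.png 10.0
```

Run:
```python
import cv2,numpy as np
a=[cv2.resize(cv2.imread(f"pics/{n}.png"),(400,300)) for n in("rk","cr","crs","rks")]
cv2.imwrite("pics/m4.png",np.vstack([np.hstack(a[:2]),np.hstack(a[2:])]))
```

```text
(no output)
```

View pics/m4.png

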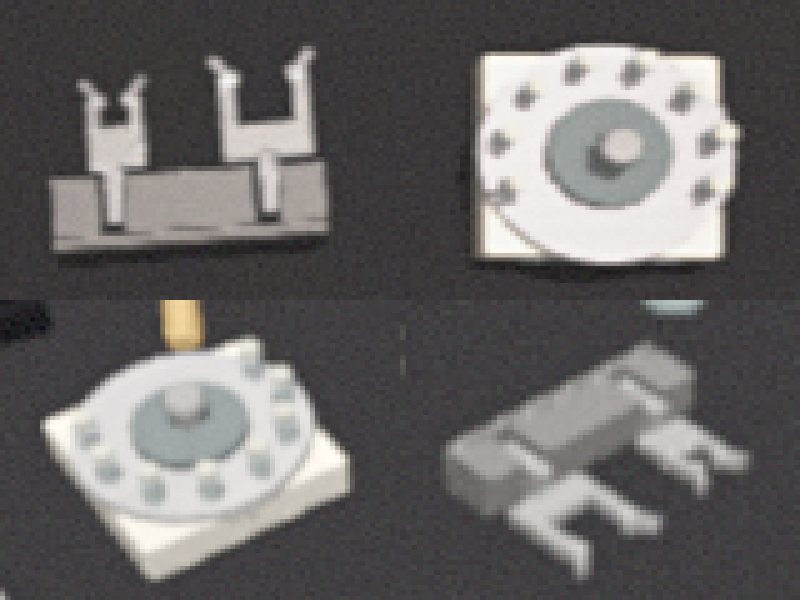

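The zoomed crops show the narrow clip in the rack's left slot (+y side) and the carousel gap pointing roughly along −x, towards the robot. I'll use masks and depth to get the poses.

```bash
cat > m.py <<'E'
from h import *
for n in("top0","scene0"):
    c=load(n);W=cloud(c);D=c["depth"];ok=D>0
    near=lambda x0,x1,y0,y1:ok&(W[...,0]>x0)&(W[...,0]<x1)&(W[...,1]>y0)&(W[...,1]<y1)
    b=W[near(.3,.8,-.4,.4)&(abs(W[...,2])<.012)];print(n,"bench z",np.median(b[:,2]))
    cr=near(.47,.72,-.33,-.10);Z=W[...,2]
    for nm,lo,hi in(("head",.088,.100),("hub",.060,.068),("platter",.047,.056),("base",.035,.044)):
        P=W[cr&(Z>lo)&(Z<hi)]
        if len(P)>5:
            (cx,cy),r=cv2.minEnclosingCircle(P[:,:2].astype(np.float32));print(nm,len(P),"med",np.median(P,0).round(4),"mec",round(cx,4),round(cy,4),round(r,4), P[:,:2].min(0).round(4),P[:,:2].max(0).round(4))
    rk=near(.42,.68,.10,.36)
    P=W[rk&(Z>.037)&(Z<.047)];print("rack",len(P),cv2.minAreaRect(P[:,:2].astype(np.float32)),np.median(P[:,2]))
    P=W[rk&(Z>.006)&(Z<.018)];print("flat",len(P),P.min(0).round(3),P.max(0).round(3))
E
python3 m.py
```

```text
top0 bench z -0.0001033769180050726
head 89 med [ 0.5909 -0.2203  0.0915] mec 0.5921 -0.2201 0.0698 [ 0.5605 -0.2893] [ 0.6555 -0.1519]
hub 442 med [ 0.5882 -0.2164  0.0638] mec 0.5879 -0.2144 0.0691 [ 0.5505 -0.2789] [ 0.654 -0.147]
platter 1186 med [ 0.5802 -0.2168  0.0516] mec 0.5892 -0.2191 0.0803 [ 0.5111 -0.298 ] [ 0.6669 -0.14  ]
base 277 med [ 0.5435 -0.1688  0.0398] mec 0.5888 -0.2194 0.1035 [ 0.5119 -0.2937] [ 0.6628 -0.1413]
rack 748 ((0.5499159097671509, 0.2320682853460312), (0.055698707699775696, 0.19386236369609833), 3.979647636413574) 0.04158805368981606
flat 479 [0.424 0.102 0.006] [0.678 0.357 0.018]
scene0 bench z -0.0013395310676064644
head 53 med [ 0.5937 -0.2244  0.0916] mec 0.5954 -0.2243 0.0685 [ 0.5637 -0.2881] [ 0.6613 -0.1637]
hub 337 med [ 0.5995 -0.2304  0.0629] mec 0.5933 -0.2234 0.0726 [ 0.5506 -0.2947] [ 0.662  -0.1545]
platter 750 med [ 0.6011 -0.229   0.0507] mec 0.5902 -0.2223 0.0818 [ 0.5106 -0.3016] [ 0.6713 -0.1448]
base 227 med [ 0.6519 -0.2673  0.0387] mec 0.5901 -0.2238 0.1044 [ 0.5157 -0.3024] [ 0.6705 -0.1488]
rack 350 ((0.4959039092063904, 0.2252046763896942), (0.15603439509868622, 0.19451120495796204), 2.7526955604553223) 0.04038806452040421
flat 330 [0.422 0.128 0.006] [0.661 0.328 0.018]
```

```bash
cat > m2.py <<'E'
from h import *
c=load("top0");W=cloud(c);Z=W[...,2];g=c["color"].astype(int).min(2)
# rack & clip region
u0,u1,v0,v1=165,250,150,212
m=np.zeros(g.shape,bool);m[v0:v1,u0:u1]=True
print("gray samples: body",g[184,191],"rack",g[194,205],"fin",g[193,190])
clip=m&(g>165)
n,l,st,ce=cv2.connectedComponentsWithStats(clip.astype(np.uint8))
for i in range(1,n):
    if st[i,4]>15:
        v,u=np.nonzero(l==i);print("comp",st[i],ce[i].round(1))
        z=np.where(Z[v,u]>.024,.034,.012)
        P=np.array([ray(c,[a,b],zz)[0] for a,b,zz in zip(u,v,z)])
        P0=P[z<.02]; 
        q=P0[:,:2];pc=q-q.mean(0);print(" body/arms mean",q.mean(0).round(4),"x",q[:,0].min().round(4),q[:,0].max().round(4),"y",q[:,1].min().round(4),q[:,1].max().round(4))
        # width profile in x bins
        for x in np.arange(q[:,0].min(),q[:,0].max(),.004):
            s=q[(q[:,0]>=x)&(q[:,0]<x+.004)]
            if len(s):print("  x%.3f y %.4f..%.4f n%d"%(x,s[:,1].min(),s[:,1].max(),len(s)))
rk=m&(Z>.037)&(Z<.048);v,u=np.nonzero(rk);P=ray(c,np.c_[u,v],.042)[:,:2]
r=cv2.minAreaRect(P.astype(np.float32));print("rack",r)
# front edge fit: for each column the smallest v
k=np.array([(a,v[u==a].min()) for a in np.unique(u) if (u==a).sum()>5])
e=ray(c,k-[0,.5],.042)[:,:2];
pf=np.polyfit(e[:,1],e[:,0],1);res=e[:,0]-np.polyval(pf,e[:,1]);kk=abs(res-np.median(res))<.004;pf=np.polyfit(e[kk,1],e[kk,0],1);print("edge slope",pf,kk.sum(),len(kk))
E
python3 m2.py
```

```text
gray samples: body 195 rack 158 fin 198
comp [213 161  22  35 257] [224.4 177.8]
 body/arms mean [0.6093 0.1794] x 0.5816 0.6569 y 0.1477 0.2164
  x0.582 y 0.1866..0.2060 n8
  x0.586 y 0.1477..0.2060 n19
  x0.590 y 0.1478..0.2093 n20
  x0.594 y 0.1478..0.2093 n20
  x0.598 y 0.1478..0.2094 n40
  x0.602 y 0.1478..0.2094 n20
  x0.606 y 0.1511..0.2094 n8
  x0.610 y 0.1511..0.2095 n5
  x0.614 y 0.1511..0.2095 n11
  x0.618 y 0.1512..0.2096 n5
  x0.622 y 0.1512..0.2096 n5
  x0.626 y 0.1512..0.2096 n5
  x0.630 y 0.1512..0.2129 n6
  x0.634 y 0.1513..0.2130 n14
  x0.638 y 0.1513..0.2130 n8
  x0.642 y 0.1513..0.2131 n7
  x0.646 y 0.1546..0.2163 n5
  x0.650 y 0.1514..0.2164 n3
  x0.654 y 0.1481..0.1514 n3
comp [185 169  13  29 167] [190.5 182.1]
 body/arms mean [0.5967 0.2881] x 0.5751 0.6306 y 0.2675 0.307
  x0.575 y 0.2706..0.3062 n10
  x0.579 y 0.2706..0.3030 n11
  x0.583 y 0.2707..0.3063 n12
  x0.587 y 0.2675..0.3031 n12
  x0.591 y 0.2708..0.3065 n23
  x0.595 y 0.2709..0.3065 n11
  x0.599 y 0.2709..0.3066 n12
  x0.603 y 0.2710..0.3066 n6
  x0.607 y 0.2743..0.3067 n7
  x0.611 y 0.2744..0.3068 n2
  x0.615 y 0.2744..0.3068 n4
  x0.619 y 0.2745..0.3069 n6
  x0.623 y 0.2745..0.3070 n6
  x0.627 y 0.2746..0.2778 n2
rack ((0.5496387481689453, 0.2318650484085083), (0.055451203137636185, 0.19342869520187378), 3.8597826957702637)
edge slope [-0.06942264  0.58585677] 52 52
```

```bash
cat > m3.py <<'E'
from h import *
for n in("top0","scene0"):
    c=load(n);W=cloud(c);Z=W[...,2]
    near=(c["depth"]>0)&(abs(W[...,0]-.59)<.11)&(abs(W[...,1]+.221)<.11)
    # hub: contour of grey-blue disc; platter/base outlines
    print(n)
    col=c["color"].astype(int);bright=near&(col.min(2)>130)&(Z>.03)
    # everything of the carousel: silhouettes; platter pixels in depth
    pl=near&(Z>.047)&(Z<.058);v,u=np.nonzero(pl);P=ray(c,np.c_[u,v],.052)[:,:2]
    h=cv2.convexHull(P.astype(np.float32))[:,0]
    A=np.c_[2*h,np.ones(len(h))]
    w=np.ones(len(h),bool)
    for _ in range(5):
        s=np.linalg.lstsq(A[w],(h[w]**2).sum(1),rcond=None)[0];r=np.sqrt(s[2]+s[0]**2+s[1]**2);e=np.hypot(*(h-s[:2]).T)-r;w=abs(e)<.003
    print(" platter",s[:2].round(4),r.round(4),w.sum())
    hd=near&(Z>.089)&(np.hypot(W[...,0]-.59,W[...,1]+.221)<.03);v,u=np.nonzero(hd)
    P=ray(c,np.c_[u,v],.094)[:,:2];print(" head",P.mean(0).round(4),len(P),(np.ptp(P,0)).round(4))
    vi=near&(Z>.075)&(np.hypot(W[...,0]-.59,W[...,1]+.221)>.045)
    k,l,st,ce=cv2.connectedComponentsWithStats(vi.astype(np.uint8))
    for i in range(1,k):
        if st[i,4]>3:
            p=ray(c,ce[i],.085)[0][:2]-[.59,-.221];print("  vial",p.round(3),np.degrees(np.arctan2(p[1],p[0])).round(1),st[i,4])
    R=near&(Z>.035)&(Z<.045);
    v,u=np.nonzero(R);P=ray(c,np.c_[u,v],.04)[:,:2];r=cv2.minAreaRect(P.astype(np.float32));print(" base",r)
E
python3 m3.py
```

```text
top0
 platter [ 0.5888 -0.2189] 0.0791 37
 head [ 0.5886 -0.2189] 58 [0.0244 0.0244]
  vial [0.061 0.02 ] 18.2 23
  vial [ 0.061 -0.016] -14.8 23
  vial [0.043 0.051] 50.3 23
  vial [ 0.042 -0.047] -47.8 24
  vial [0.011 0.067] 80.6 21
  vial [ 0.009 -0.063] -82.1 20
  vial [-0.026  0.064] 111.9 22
  vial [-0.027 -0.058] -115.4 23
 base ((0.5869376063346863, -0.21728605031967163), (0.14980120956897736, 0.1510789692401886), 0.02737651765346527)
scene0
 platter [ 0.5929 -0.2236] 0.0792 33
 head [ 0.594  -0.2236] 45 [0.0279 0.025 ]
  vial [-0.019  0.058] 108.2 18
  vial [0.016 0.062] 75.4 19
  vial [0.049 0.045] 43.0 19
  vial [-0.021 -0.064] -108.1 22
  vial [0.068 0.014] 11.9 22
  vial [ 0.014 -0.068] -78.1 20
  vial [ 0.047 -0.053] -48.4 23
  vial [ 0.068 -0.022] -17.9 24
 base ((0.59478759765625, -0.2257259488105774), (0.15219111740589142, 0.15119603276252747), 89.80265808105469)
```

The gap yaw is about 0. The two cameras disagree by about 4–5 mm, so I'll check the clip in the scene view too.

Run:
```python
from h import *
for n in("top0","scene0"):
    c=load(n);W=cloud(c);Z=W[...,2];g=c["color"].astype(int).min(2)
    m=(abs(W[...,0]-.60)<.05)&(abs(W[...,1]-.288)<.04)&(g>165)&(Z<.022)&(Z>.004)
    v,u=np.nonzero(m);P=ray(c,np.c_[u,v],.012)[:,:2];print(n,len(P),P.mean(0).round(4),P.min(0).round(4),P.max(0).round(4))
    m=(abs(W[...,0]-.55)<.06)&(abs(W[...,1]-.232)<.12)&(Z<.048)&(Z>.037)
    v,u=np.nonzero(m);P=ray(c,np.c_[u,v],.042)[:,:2];print(" rack",cv2.minAreaRect(P.astype(np.float32)))
c=load("top0");
for y,x in [(0,0)]:pass
# free area check: bench heights in candidate drop zone
W=cloud(c);Z=W[...,2]
m=(W[...,0]>.42)&(W[...,0]<.68)&(W[...,1]>-.1)&(W[...,1]<.12)&(Z>.008);print("obst in drop zone",W[m].round(3)[::10])
```

```text
top0 124 [0.5967 0.2881] [0.5751 0.2675] [0.6306 0.307 ]
 rack ((0.5496387481689453, 0.2318650484085083), (0.055451203137636185, 0.19342869520187378), 3.8597826957702637)
scene0 77 [0.602  0.2859] [0.5768 0.2656] [0.6403 0.306 ]
 rack ((0.5520099997520447, 0.22564783692359924), (0.05065222829580307, 0.19583116471767426), 3.6174957752227783)
obst in drop zone [[0.432 0.072 1.29 ]
 [0.432 0.072 1.29 ]
 [0.432 0.072 1.29 ]
 [0.432 0.072 1.29 ]
 [0.432 0.072 1.29 ]
 [0.432 0.072 1.29 ]
 [0.432 0.072 1.29 ]
 [0.432 0.072 1.29 ]
 [0.432 0.072 1.29 ]
 [0.432 0.072 1.29 ]
 [0.432 0.072 1.29 ]
 [0.432 0.072 1.29 ]
 [0.432 0.072 1.29 ]
 [0.432 0.072 1.29 ]
 [0.432 0.072 1.29 ]
 [0.432 0.072 1.29 ]
 [0.432 0.072 1.29 ]
 [0.432 0.072 1.29 ]
 [0.432 0.072 1.29 ]
 [0.432 0.072 1.29 ]
 [0.432 0.072 1.29 ]
 [0.432 0.072 1.29 ]
 [0.432 0.072 1.29 ]
 [0.432 0.072 1.29 ]
 [0.432 0.072 1.29 ]
 [0.432 0.072 1.29 ]
 [0.432 0.072 1.29 ]
 [0.432 0.072 1.29 ]
 [0.432 0.072 1.29 ]
 [0.432 0.072 1.29 ]
 [0.432 0.072 1.29 ]
 [0.432 0.072 1.29 ]
 [0.432 0.072 1.29 ]
 [0.432 0.072 1.29 ]
 [0.432 0.072 1.29 ]
 [0.
[... 220 characters left out ...]
1.29 ]
 [0.432 0.072 1.29 ]
 [0.432 0.072 1.29 ]
 [0.432 0.072 1.29 ]
 [0.432 0.072 1.29 ]
 [0.432 0.072 1.29 ]
 [0.432 0.072 1.29 ]
 [0.432 0.072 1.29 ]
 [0.432 0.072 1.29 ]
 [0.432 0.072 1.29 ]
 [0.432 0.072 1.29 ]
 [0.432 0.072 1.29 ]
 [0.432 0.072 1.29 ]
 [0.432 0.072 1.29 ]
 [0.432 0.072 1.29 ]
 [0.432 0.072 1.29 ]
 [0.432 0.072 1.29 ]
 [0.432 0.072 1.29 ]
 [0.432 0.072 1.29 ]
 [0.432 0.072 1.29 ]
 [0.432 0.072 1.29 ]
 [0.432 0.072 1.29 ]
 [0.432 0.072 1.29 ]
 [0.432 0.072 1.29 ]
 [0.432 0.072 1.29 ]
 [0.432 0.072 1.29 ]
 [0.432 0.072 1.29 ]
 [0.432 0.072 1.29 ]
 [0.432 0.072 1.29 ]
 [0.432 0.072 1.29 ]
 [0.432 0.072 1.29 ]
 [0.432 0.072 1.29 ]
 [0.432 0.072 1.29 ]
 [0.432 0.072 1.29 ]]
```

Drop zone is clear. Averaging the cameras puts the yoke at about (0.5905, 0.2865) with yaw 0.066. Moving across at height.

```bash
R='[{"x":-30,"z":31},{"x":-30,"z":31},{"x":-30,"z":31},{"x":-30,"z":31},{"x":-30,"z":31},{"x":-30,"z":31},{"x":-30,"z":31},{"x":-30,"z":31},{"x":-30,"z":31},{"x":-30,"z":31},{"x":-30,"z":31}]' ; python3 -m inch '[{"x":-30,"z":31},{"x":-30,"z":31},{"x":-30,"z":31},{"x":-30,"z":31},{"x":-30,"z":31},{"x":-30,"z":31},{"x":-30,"z":31},{"x":-30,"z":31},{"x":-30,"z":31},{"x":-30,"z":31},{"x":-30,"z":31}]' 0.5 40
```

```text
$[0]: bad value
```

```bash
cat > go.py <<'E'
# usage: go.py gx gy gz yaw : grasp point target; prints needed tool shifts (in present axes, then twist)
import sys;from h import *
from plant import robot
s=robot.read_state();R=Ro.from_rotvec(s["orientation"]).as_matrix()
p=s["tool_pos"]+R[:,1]*.167
yaw=np.arctan2(R[1,2],R[0,2])
print("t %.2f grasp"%s["t"],p.round(4),"tool z yaw %.4f"%yaw,"tilt",R[2].round(4),"F",s["force"].round(1),"T",s["wrist_torque"].round(2),"open %.4f"%s["opening"],"q6 %.2f"%s["q"][5])
if len(sys.argv)>4:
    a=list(map(float,sys.argv[1:5]));d=R.T@(np.array(a[:3])-p)*1000
    print("need x %.1f y %.1f z %.1f twist %.4f"%(*d,-(a[3]-yaw)))
    f=np.array([[np.sin(a[3]),-np.cos(a[3]),0],[0,0,-1],[np.cos(a[3]),np.sin(a[3]),0]])@(np.array(a[:3])-p)*1000
    print(" (after twist: x %.1f y %.1f z %.1f)"%tuple(f))
E
python3 go.py .5905 .2865 .15 .066
```

```text
t 0.10 grasp [ 0.235  -0.5515  0.2368] tool z yaw 0.4028 tilt [-1.7e-03 -1.0e+00  1.0e-04] F [ 0.7 -0.9  0.2] T [-0.   -0.05  0.01] open 0.0931 q6 -0.09
need x -631.5 y 87.9 z 655.5 twist 0.3368
 (after twist: x -812.8 y 86.8 z 409.9)
```

```bash
python3 -m inch '[{"x":-30,"y":0,"z":31,"twist":0},{"x":-30,"y":0,"z":31,"twist":0},{"x":-30,"y":0,"z":31,"twist":0},{"x":-30,"y":0,"z":31,"twist":0},{"x":-30,"y":0,"z":31,"twist":0},{"x":-30,"y":0,"z":31,"twist":0},{"x":-30,"y":0,"z":31,"twist":0},{"x":-30,"y":0,"z":31,"twist":0},{"x":-30,"y":0,"z":31,"twist":0},{"x":-30,"y":0,"z":31,"twist":0}]' 0.5 40; python3 go.py .5905 .2865 .15 .066
```

```text
t: 1.1
tool_pos: [0.403, -0.1527, 0.4045]
orientation: [-1.373, 0.908, -0.908]
force: [1.3, -0.4, 0.1]
opening: 0.0698
t 1.10 grasp [ 0.4029 -0.1527  0.2375] tool z yaw 0.4025 tilt [-1.e-04 -1.e+00 -1.e-04] F [ 1.3 -0.4  0.1] T [ 0.02 -0.02  0.03] open 0.0698 q6 0.69
need x -330.6 y 87.5 z 344.6 twist 0.3365
 (after twist: x -425.9 y 87.5 z 216.1)
```

```bash
python3 -m inch '[{"x":-30,"y":0,"z":31,"twist":0},{"x":-30,"y":0,"z":31,"twist":0},{"x":-30,"y":0,"z":31,"twist":0},{"x":-30,"y":0,"z":31,"twist":0},{"x":-30,"y":0,"z":31,"twist":0},{"x":-30,"y":0,"z":31,"twist":0},{"x":-30,"y":0,"z":31,"twist":0},{"x":-30,"y":5,"z":31,"twist":0},{"x":0,"y":10,"z":0,"twist":0.11},{"x":0,"y":20,"z":0,"twist":0.11},{"x":0,"y":20,"z":0,"twist":0.11},{"x":0,"y":10,"z":0,"twist":0}]'; python3 go.py .5905 .2865 .15 .066
```

```text
t: 2.3
tool_pos: [0.5361, 0.1636, 0.3371]
orientation: [-1.245, 1.159, -1.155]
force: [-0.6, 0.4, 0.1]
opening: 0.0698
t 2.30 grasp [0.5355 0.1634 0.1701] tool z yaw 0.0713 tilt [ 5.0e-04 -1.0e+00 -3.6e-03] F [-0.6  0.4  0.1] T [0.03 0.03 0.04] open 0.0698 q6 1.70
need x -118.8 y 19.8 z 63.7 twist 0.0053
 (after twist: x -119.2 y 20.1 z 63.0)
```

```bash
python3 -m inch '[{"x":-30,"y":5,"z":16,"twist":0.005},{"x":-30,"y":15,"z":16,"twist":0},{"x":-30,"y":25,"z":16,"twist":0},{"x":-29,"y":25,"z":15,"twist":0},{"x":0,"y":10,"z":0,"twist":0},{"x":0,"y":0,"z":0,"twist":0},{"x":0,"y":0,"z":0,"twist":0}]'; python3 go.py .5905 .2865 .023 .066
python3 - <<'E'
from h import *
from plant import imaging
c=imaging.read_camera("scene");np.savez("scene1.npz",**c)
im=c["color"][130:230,245:345,::-1];cv2.imwrite("pics/s1.png",cv2.resize(im,(600,600),interpolation=cv2.INTER_CUBIC))
E
```

```text
t: 3.0
tool_pos: [0.5916, 0.2859, 0.2604]
orientation: [-1.241, 1.158, -1.159]
force: [-0.4, 0.0, 0.5]
opening: 0.07
t 3.00 grasp [0.5916 0.2859 0.0934] tool z yaw 0.0688 tilt [ 3.e-04 -1.e+00  2.e-04] F [-0.4  0.   0.5] T [-0.02  0.01  0.04] open 0.0700 q6 1.87
need x -0.7 y 70.4 z -1.1 twist 0.0028
 (after twist: x -0.7 y 70.4 z -1.1)
```

View pics/s1.png

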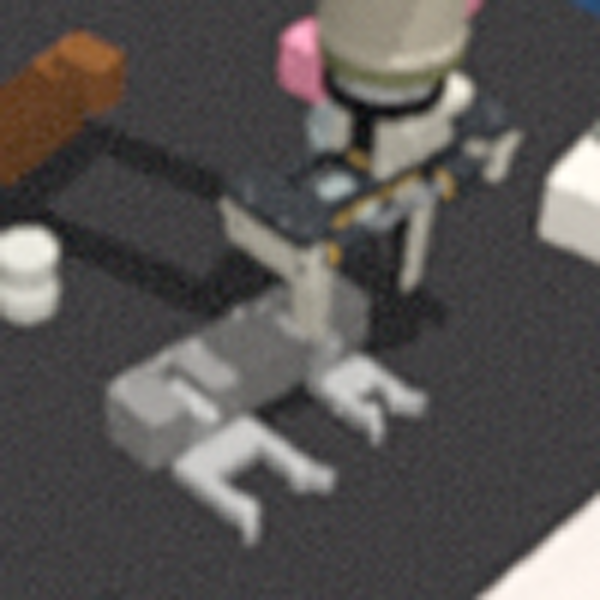

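The scene view shows the gripper over the narrow clip, with finger tips near crop (312,335) and (412,288). I'll use those tips to check this camera's bias.

Run:
```python
from h import *
c=load("scene1");p=np.array([.5916,.2859,.0934-.019]);j=np.array([.069,-.998,0])
for s in(1,-1):
    for o in (.035,.0525):
        for zz in(-.0075,.0075):
            q=p+s*o*j+zz*np.array([.998,.069,0]);print(s,o,zz,((proj(c,q)[0]-[245,130])*6).round(0))
print("bore/yoke corners top est:")
for b in(np.array([.6139,.29]),np.array([.6155,.288])):
    for lx,ly in((-40,20),(-40,-20),(26,24),(26,-24)):
        q=np.r_[b+np.array([[.998,-.066],[.066,.998]])@[lx/1e3,ly/1e3],.012];print(lx,ly,((proj(c,q)[0]-[245,130])*6).round(0))
```

```text
1 0.035 -0.0075 [305. 320.]
1 0.035 0.0075 [322. 332.]
1 0.0525 -0.0075 [285. 332.]
1 0.0525 0.0075 [302. 344.]
-1 0.035 -0.0075 [381. 274.]
-1 0.035 0.0075 [398. 286.]
-1 0.0525 -0.0075 [400. 263.]
-1 0.0525 0.0075 [416. 274.]
bore/yoke corners top est:
-40 20 [348. 345.]
-40 -20 [305. 371.]
26 24 [424. 394.]
26 -24 [373. 427.]
-40 20 [347. 347.]
-40 -20 [305. 373.]
26 24 [423. 397.]
26 -24 [372. 430.]
```

Run:
```python
from h import *
c=load("scene1");W=cloud(c);p=np.array([.5916,.2859]);
L=(W[...,:2]-p)@np.array([[.998,.069],[-.069,.998]]).T*1000
for lo,hi in((.07,.085),(.085,.1),(.1,.115)):
  m=(W[...,2]>lo)&(W[...,2]<hi)&(abs(L[...,0])<60)&(abs(L[...,1])<90)
  for nm,s in(("+y",m&(L[...,1]>0)),("-y",m&(L[...,1]<0))):
    v,u=np.nonzero(s)
    print(lo,nm,[(a,b,*L[b,a].round(0),(W[b,a,2]*1e3).round(0)) for a,b in zip(u,v)])
```

```text
0.07 +y [(np.int64(309), np.int64(174), np.float64(-6.0), np.float64(34.0), np.float64(85.0)), (np.int64(309), np.int64(175), np.float64(-4.0), np.float64(33.0), np.float64(82.0)), (np.int64(314), np.int64(175), np.float64(11.0), np.float64(45.0), np.float64(85.0)), (np.int64(309), np.int64(176), np.float64(-4.0), np.float64(33.0), np.float64(76.0)), (np.int64(310), np.int64(176), np.float64(4.0), np.float64(30.0), np.float64(83.0)), (np.int64(311), np.int64(176), np.float64(5.0), np.float64(35.0), np.float64(81.0)), (np.int64(312), np.int64(176), np.float64(9.0), np.float64(36.0), np.float64(83.0)), (np.int64(313), np.int64(176), np.float64(12.0), np.float64(38.0), np.float64(84.0)), (np.int64(310), np.int64(177), np.float64(1.0), np.float64(35.0), np.float64(73.0)), (np.int64(311), np.int64(177), np.float64(7.0), np.float64(33.0), np.float64(78.0)), (np.int64(312), np.int64(177), np.float64(11.0), np.float64(35.0), np.float64(80.0)), (np.int64(313), np.int64(177), np.float64(11.0), np.float64(40.0), np.float64(77.0)), (np.int64(311), np.int64(178), np.float64(6.0), np.float64(35.0)
[... 5937 characters left out ...]
 (np.int64(297), np.int64(180), np.float64(11.0), np.float64(-52.0), np.float64(114.0)), (np.int64(298), np.int64(180), np.float64(9.0), np.float64(-44.0), np.float64(108.0)), (np.int64(299), np.int64(180), np.float64(9.0), np.float64(-39.0), np.float64(105.0)), (np.int64(296), np.int64(181), np.float64(4.0), np.float64(-49.0), np.float64(102.0)), (np.int64(297), np.int64(181), np.float64(12.0), np.float64(-52.0), np.float64(109.0)), (np.int64(298), np.int64(181), np.float64(10.0), np.float64(-44.0), np.float64(103.0)), (np.int64(299), np.int64(181), np.float64(10.0), np.float64(-38.0), np.float64(100.0)), (np.int64(296), np.int64(182), np.float64(7.0), np.float64(-52.0), np.float64(101.0))]
```

Finger points put the scene camera's bias at about (+3, −1.3) mm, so the corrected yoke is about (0.5895, 0.286), right under the gripper. Descend.

```bash
python3 -m inch '[{"x":0,"y":15,"z":-1,"twist":0.003},{"x":0,"y":20,"z":-1,"twist":0},{"x":0,"y":20,"z":0,"twist":0},{"x":0,"y":10,"z":0,"twist":0},{"x":0,"y":5,"z":0,"twist":0},{"x":0,"y":0,"z":0,"twist":0},{"x":0,"y":0,"z":0,"twist":0}]'; python3 go.py .5895 .286 .022 .066
```

```text
t: 3.75
tool_pos: [0.59, 0.2865, 0.1908]
orientation: [-1.238, 1.161, -1.162]
force: [-0.3, -0.3, 0.4]
opening: 0.0699
t 3.75 grasp [0.5902 0.2866 0.0238] tool z yaw 0.0646 tilt [-5.0e-04 -1.0e+00  1.5e-03] F [-0.3 -0.3  0.4] T [ 0.03  0.   -0.01] open 0.0699 q6 1.88
need x 0.6 y 1.8 z -0.8 twist -0.0014
 (after twist: x 0.6 y 1.8 z -0.8)
```

Slightly lower, then close.

```bash
python3 -m inch '[{"x":0,"y":1.5,"z":0,"twist":0},{"x":0,"y":0,"z":0,"twist":0},{"x":0,"y":0,"z":0,"twist":0},{"x":0,"y":0,"z":0,"twist":0},{"x":0,"y":0,"z":0,"twist":0},{"x":0,"y":0,"z":0,"twist":0},{"x":0,"y":0,"z":0,"twist":0},{"x":0,"y":0,"z":0,"twist":0}]' -1 15; python3 go.py
```

```text
t: 4.55
tool_pos: [0.5896, 0.2866, 0.1885]
orientation: [-1.239, 1.161, -1.161]
force: [-0.4, 0.5, 1.7]
opening: 0.0397
t 4.55 grasp [0.5897 0.2866 0.0215] tool z yaw 0.0648 tilt [-3.e-04 -1.e+00  4.e-04] F [-0.4  0.5  1.7] T [0.14 0.13 0.02] open 0.0397 q6 1.88
```

```bash
python3 -m inch '[{"x":0,"y":0,"z":0,"twist":0},{"x":0,"y":-5,"z":0,"twist":0},{"x":0,"y":-10,"z":0,"twist":0},{"x":0,"y":-15,"z":0,"twist":0},{"x":0,"y":-20,"z":0,"twist":0},{"x":0,"y":-20,"z":0,"twist":0},{"x":0,"y":-10,"z":0,"twist":0},{"x":0,"y":0,"z":0,"twist":0},{"x":0,"y":0,"z":0,"twist":0}]' -1 45; python3 go.py .50 .03 .1 .0
cat > snap.py <<'E'
import sys;from h import *
from plant import imaging
out=[]
for n,x,y,h in [a.split(",") for a in sys.argv[2:]]:
    x,y,h=int(x),int(y),int(h)
    c=imaging.read_camera(n);np.savez(n+sys.argv[1]+".npz",**c)
    out.append(cv2.resize(c["color"][y-h:y+h,x-h:x+h,::-1],(400,400),interpolation=cv2.INTER_CUBIC))
cv2.imwrite(f"pics/v{sys.argv[1]}.png",np.hstack(out))
E
python3 snap.py 2 scene,300,180,50 top,190,180,50
```

```text
t: 5.45
tool_pos: [0.5894, 0.2864, 0.2682]
orientation: [-1.239, 1.161, -1.161]
force: [-0.5, -0.3, -0.6]
opening: 0.0396
t 5.45 grasp [0.5895 0.2864 0.1012] tool z yaw 0.0648 tilt [-0.e+00 -1.e+00  1.e-04] F [-0.5 -0.3 -0.6] T [ 0.05  0.02 -0.  ] open 0.0396 q6 1.88
need x 250.1 y 1.2 z -105.9 twist 0.0648
 (after twist: x 256.4 y 1.2 z -89.5)
```

View pics/v2.png

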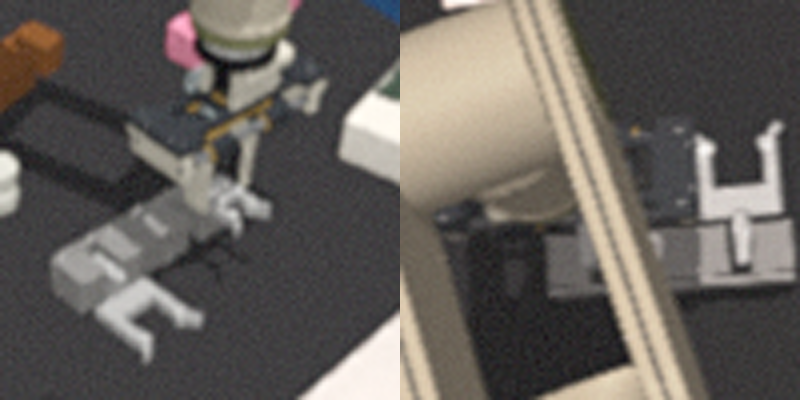

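Lifted and level. Moving to open bench, yoke target (0.55, 0.0).

```bash
python3 -m inch '[{"x":10,"y":0,"z":-3,"twist":0.03},{"x":20,"y":0,"z":-4,"twist":0.035},{"x":35,"y":0,"z":-5,"twist":0},{"x":40,"y":0,"z":-5,"twist":0},{"x":40,"y":0,"z":-5,"twist":0},{"x":40,"y":0,"z":-5,"twist":0},{"x":40,"y":0,"z":-5,"twist":0},{"x":35,"y":0,"z":-5,"twist":0},{"x":20,"y":0,"z":-3,"twist":0},{"x":6,"y":0,"z":0,"twist":0},{"x":0,"y":0,"z":0,"twist":0},{"x":0,"y":0,"z":0,"twist":0}]'; python3 go.py .55 .0 .0225 .0; python3 snap.py 3 scene,260,200,50 top,250,180,50
```

```text
t: 6.75
tool_pos: [0.5507, 0.0007, 0.2679]
orientation: [-1.209, 1.21, -1.209]
force: [-0.2, 0.6, 0.3]
opening: 0.0397
t 6.75 grasp [0.5507 0.0008 0.1009] tool z yaw -0.0005 tilt [-4.e-04 -1.e+00 -4.e-04] F [-0.2  0.6  0.3] T [-0.03  0.    0.03] open 0.0397 q6 1.48
need x 0.8 y 78.4 z -0.6 twist -0.0005
 (after twist: x 0.8 y 78.4 z -0.7)
```

View pics/v3.png

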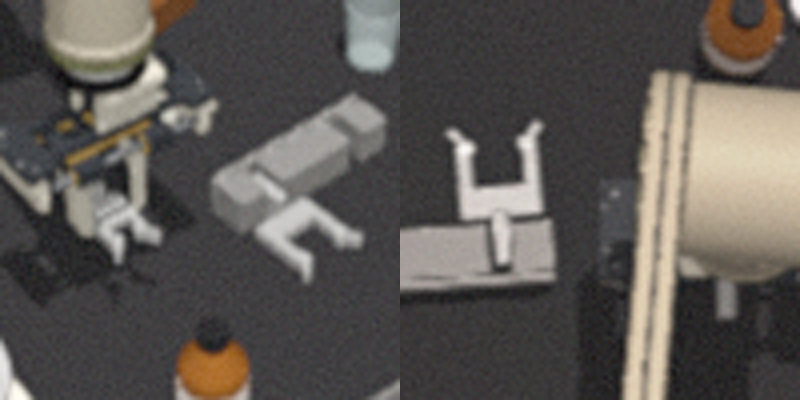

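The narrow clip hangs level over clear bench. Lowering slowly to the pick height.

```bash
python3 -m inch '[{"x":0,"y":15,"z":0,"twist":0},{"x":0,"y":20,"z":0,"twist":0},{"x":0,"y":20,"z":0,"twist":0},{"x":0,"y":12,"z":0,"twist":0},{"x":0,"y":6,"z":0,"twist":0},{"x":0,"y":3,"z":0,"twist":0},{"x":0,"y":2,"z":0,"twist":0},{"x":0,"y":1,"z":0,"twist":0},{"x":0,"y":0,"z":0,"twist":0},{"x":0,"y":0,"z":0,"twist":0}]'; python3 go.py .55 .0 .0215 .0
```

```text
t: 7.85
tool_pos: [0.5511, 0.0001, 0.1898]
orientation: [-1.208, 1.209, -1.21]
force: [1.4, 0.0, 0.1]
opening: 0.0395
t 7.85 grasp [5.513e-01 1.000e-04 2.280e-02] tool z yaw -0.0003 tilt [ 1.e-04 -1.e+00  1.e-03] F [1.4 0.  0.1] T [0.04 0.03 0.01] open 0.0395 q6 1.48
need x 0.1 y 1.3 z -1.3 twist -0.0003
 (after twist: x 0.1 y 1.3 z -1.3)
```

```bash
python3 -m inch '[{"x":0,"y":1,"z":0,"twist":0},{"x":0,"y":0.5,"z":0,"twist":0},{"x":0,"y":0,"z":0,"twist":0},{"x":0,"y":0,"z":0,"twist":0}]'; python3 go.py
```

```text
t: 8.25
tool_pos: [0.5511, 0.0001, 0.1884]
orientation: [-1.209, 1.209, -1.21]
force: [-3.2, 0.1, 5.1]
opening: 0.0394
t 8.25 grasp [5.512e-01 1.000e-04 2.140e-02] tool z yaw -0.0002 tilt [ 1.e-04 -1.e+00  7.e-04] F [-3.2  0.1  5.1] T [0.05 0.39 0.03] open 0.0394 q6 1.48
```

Touching the bench (5 N). Release, then rise straight up.

```bash
python3 -m inch '[{"x":0,"y":0,"z":0,"twist":0},{"x":0,"y":0,"z":0,"twist":0},{"x":0,"y":0,"z":0,"twist":0},{"x":0,"y":0,"z":0,"twist":0},{"x":0,"y":-10,"z":0,"twist":0},{"x":0,"y":-20,"z":0,"twist":0},{"x":0,"y":-30,"z":0,"twist":0},{"x":0,"y":-20,"z":0,"twist":0},{"x":0,"y":0,"z":0,"twist":0}]' 0.3 20;python3 go.py; python3 snap.py 4 scene,250,195,40 top,257,180,40
```

```text
t: 9.15
tool_pos: [0.5525, 0.0, 0.2723]
orientation: [-1.204, 1.204, -1.213]
force: [-0.0, 0.2, 0.6]
opening: 0.0605
t 9.15 grasp [ 5.537e-01 -1.000e-04  1.053e-01] tool z yaw -0.0002 tilt [ 6.e-04 -1.e+00  7.e-03] F [-0.   0.2  0.6] T [-0.02  0.06  0.03] open 0.0605 q6 1.48
```

View pics/v4.png

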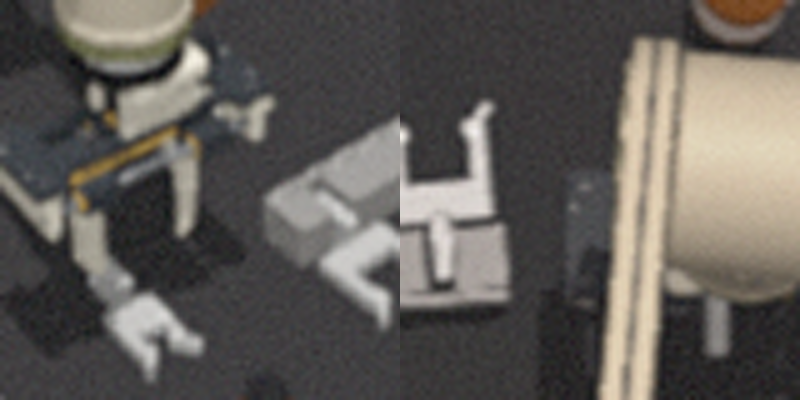

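The clip lies flat on the bench, and the rear of its fin shows in the top view near crop (715,355). Measuring the fin.

```bash
python3 - <<'E'
from h import *
c=load("top4");W=cloud(c);g=c["color"].astype(int).min(2)
m=np.zeros(g.shape,bool);m[195:216,272:290]=1;m&=(g>95)&(W[...,2]<.05)
for v in range(195,216):
    u=np.nonzero(m[v])[0]
    if len(u):print(v,u.min(),u.max(),ray(c,[(u.min()+u.max())/2,v],.034)[0][:2].round(4),W[v,int(u.mean())].round(3))
E
python3 go.py .512 0 .024 0
```

```text
199 279 279 [0.5313 0.0036] [0.531 0.004 0.035]
200 279 281 [5.282e-01 4.000e-04] [0.528 0.    0.034]
201 278 281 [0.525 0.002] [0.525 0.004 0.035]
202 279 282 [ 0.5218 -0.0011] [0.522 0.    0.034]
203 278 281 [0.5186 0.002 ] [0.518 0.004 0.039]
204 279 281 [5.155e-01 5.000e-04] [0.516 0.    0.033]
205 279 281 [5.123e-01 5.000e-04] [0.512 0.    0.032]
206 279 281 [5.091e-01 5.000e-04] [0.509 0.001 0.036]
207 279 281 [5.06e-01 5.00e-04] [0.506 0.    0.032]
208 279 281 [5.028e-01 5.000e-04] [0.503 0.    0.032]
209 279 281 [0.4996 0.0005] [0.499 0.001 0.039]
210 279 281 [0.4965 0.0006] [0.497 0.    0.028]
t 9.25 grasp [5.512e-01 2.000e-04 1.014e-01] tool z yaw -0.0002 tilt [ 1.0e-04 -1.0e+00  1.4e-03] F [-0.5 -0.1  0.1] T [ 0.    0.01 -0.05] open 0.0604 q6 1.48
need x 0.2 y 77.3 z -39.4 twist -0.0002
 (after twist: x 0.2 y 77.4 z -39.2)
```

```bash
python3 -m inch '[{"x":0,"y":0,"z":-10,"twist":0},{"x":0,"y":0,"z":-20,"twist":0},{"x":0,"y":10,"z":-9,"twist":0},{"x":0,"y":20,"z":0,"twist":0},{"x":0,"y":20,"z":0,"twist":0},{"x":0,"y":15,"z":0,"twist":0},{"x":0,"y":8,"z":0,"twist":0},{"x":0,"y":4,"z":0,"twist":0},{"x":0,"y":0,"z":0,"twist":0},{"x":0,"y":0,"z":0,"twist":0}]' 0; python3 go.py .512 0 .024 0
```

```text
t: 10.25
tool_pos: [0.5123, 0.0001, 0.1914]
orientation: [-1.208, 1.209, -1.21]
force: [-0.3, -0.5, -0.3]
opening: 0.0466
t 10.25 grasp [5.124e-01 1.000e-04 2.440e-02] tool z yaw -0.0002 tilt [ 1.e-04 -1.e+00  1.e-03] F [-0.3 -0.5 -0.3] T [ 0.02  0.03 -0.01] open 0.0466 q6 1.47
need x 0.1 y 0.4 z -0.4 twist -0.0002
 (after twist: x 0.1 y 0.4 z -0.4)
```

```bash
python3 -m inch '[{"x":0,"y":0,"z":0,"twist":0},{"x":0,"y":0,"z":0,"twist":0},{"x":0,"y":0,"z":0,"twist":0},{"x":0,"y":0,"z":0,"twist":0},{"x":0,"y":0,"z":0,"twist":0},{"x":0,"y":0,"z":0,"twist":0},{"x":0,"y":0,"z":0,"twist":0}]' -1 20; python3 go.py; python3 -m inch '[{"x":0,"y":0,"z":0,"twist":0},{"x":0,"y":-5,"z":0,"twist":0},{"x":0,"y":-15,"z":0,"twist":0},{"x":0,"y":-25,"z":0,"twist":0},{"x":0,"y":-30,"z":0,"twist":0},{"x":0,"y":-15,"z":0,"twist":0},{"x":0,"y":0,"z":0,"twist":0}]' -1 55; python3 go.py .49 -.22 .094 0
```

```text
t: 10.95
tool_pos: [0.5119, 0.0002, 0.1908]
orientation: [-1.209, 1.209, -1.209]
force: [-0.0, -0.0, 1.9]
opening: 0.012
t 10.95 grasp [5.119e-01 2.000e-04 2.380e-02] tool z yaw -0.0002 tilt [ 0.e+00 -1.e+00  1.e-04] F [-0.  -0.   1.9] T [ 0.05  0.11 -0.05] open 0.0120 q6 1.47
t: 11.65
tool_pos: [0.5131, 0.0001, 0.2842]
orientation: [-1.205, 1.205, -1.213]
force: [-0.3, -0.3, -1.3]
opening: 0.0114
t 11.65 grasp [ 0.5141 -0.      0.1172] tool z yaw -0.0001 tilt [ 6.e-04 -1.e+00  6.e-03] F [-0.3 -0.3 -1.3] T [0.01 0.07 0.03] open 0.0114 q6 1.47
need x 220.0 y 23.2 z -24.2 twist -0.0001
 (after twist: x 220.0 y 23.2 z -24.1)
```

Fin gripped (12 mm), underside 23.8 mm below the grasp point. Moving in front of the carousel gap at height.

```bash
python3 -m inch '[{"x":0,"y":0,"z":-15,"twist":0},{"x":10,"y":0,"z":-25,"twist":0},{"x":25,"y":0,"z":-25,"twist":0},{"x":35,"y":0,"z":-10,"twist":0},{"x":35,"y":0,"z":0,"twist":0},{"x":35,"y":0,"z":0,"twist":0},{"x":35,"y":0,"z":0,"twist":0},{"x":25,"y":0,"z":0,"twist":0},{"x":15,"y":0,"z":0,"twist":0},{"x":6,"y":0,"z":0,"twist":0},{"x":0,"y":0,"z":0,"twist":0},{"x":0,"y":0,"z":0,"twist":0}]'; python3 go.py .437 -.221 .0915 0; python3 snap.py 5 scene,180,235,50 top,345,190,50
```

```text
t: 12.85
tool_pos: [0.4368, -0.2199, 0.2803]
orientation: [-1.209, 1.21, -1.208]
force: [-0.8, -1.6, -1.0]
opening: 0.0114
t 12.85 grasp [ 0.4367 -0.2197  0.1133] tool z yaw 0.0004 tilt [-9.e-04 -1.e+00 -6.e-04] F [-0.8 -1.6 -1. ] T [ 0.03 -0.01 -0.01] open 0.0114 q6 1.00
need x 1.3 y 21.8 z 0.3 twist 0.0004
 (after twist: x 1.3 y 21.8 z 0.3)
```

View pics/v5.png

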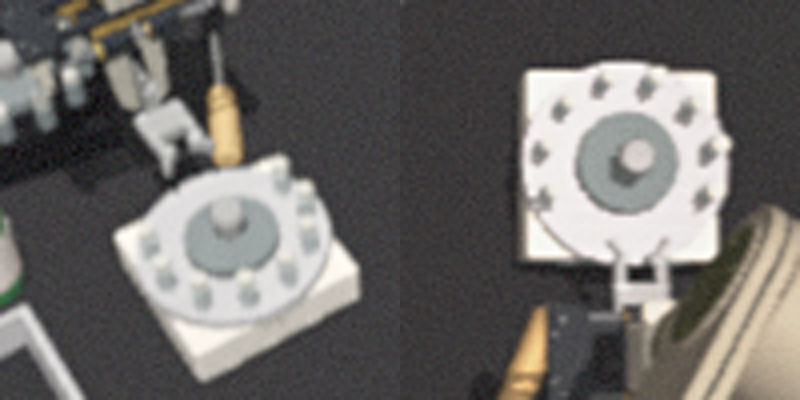

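Top view: clip mouth tips at crop x≈614 and 662, and the spindle head centre at ≈637, so they are roughly aligned. Lower to groove height, then measure the alignment properly.

```bash
python3 -m inch '[{"x":0,"y":8,"z":0,"twist":0},{"x":0,"y":8,"z":0,"twist":0},{"x":0,"y":5,"z":0,"twist":0},{"x":0,"y":2,"z":0,"twist":0},{"x":0,"y":0,"z":0,"twist":0},{"x":0,"y":0,"z":0,"twist":0}]'; python3 go.py .437 -.221 .0903 0; python3 snap.py 6 scene,180,235,35 top,345,190,35
python3 - <<'E'
from h import *
for n in("top6","scene6"):
    c=load(n);W=cloud(c);Z=W[...,2];g=c["color"].astype(int).min(2)
    hd=(Z>.088)&(np.hypot(W[...,0]-.59,W[...,1]+.221)<.03);v,u=np.nonzero(hd);P=ray(c,np.c_[u,v],.094)[:,:2];print(n,"head",P.mean(0).round(4),len(P))
    m=(abs(W[...,1]+.221)<.04)&(W[...,0]>.47)&(W[...,0]<.545)&(Z>.062)&(Z<.095)&(g>90)
    v,u=np.nonzero(m);P=ray(c,np.c_[u,v],.079)
    print("z",np.median(Z[m]).round(4))
    for x in np.arange(P[:,0].min(),P[:,0].max(),.005):
        s=P[(P[:,0]>=x)&(P[:,0]<x+.005)];
        if len(s):print("  x%.3f y %.4f..%.4f mid %.4f n%d"%(x,s[:,1].min(),s[:,1].max(),(s[:,1].min()+s[:,1].max())/2,len(s)))
E
```

```text
t: 13.55
tool_pos: [0.4368, -0.2209, 0.2578]
orientation: [-1.209, 1.209, -1.209]
force: [-0.1, 0.5, -0.9]
opening: 0.0117
t 13.55 grasp [ 0.4369 -0.2209  0.0908] tool z yaw -0.0003 tilt [ 1.e-04 -1.e+00  1.e-04] F [-0.1  0.5 -0.9] T [ 0.01 -0.01 -0.03] open 0.0117 q6 1.00
need x 0.1 y 0.5 z 0.1 twist -0.0003
 (after twist: x 0.1 y 0.5 z 0.1)
top6 head [ 0.5882 -0.2187] 62
z 0.0785
  x0.473 y -0.2036..-0.2005 mid -0.2021 n4
  x0.478 y -0.2372..-0.2006 mid -0.2189 n26
  x0.483 y -0.2373..-0.2008 mid -0.2190 n13
  x0.488 y -0.2374..-0.2008 mid -0.2191 n26
  x0.493 y -0.2376..-0.2009 mid -0.2192 n12
  x0.498 y -0.2376..-0.2011 mid -0.2193 n6
  x0.503 y -0.2378..-0.2011 mid -0.2194 n15
  x0.508 y -0.2378..-0.2012 mid -0.2195 n17
  x0.513 y -0.2380..-0.2014 mid -0.2197 n6
  x0.518 y -0.2412..-0.1954 mid -0.2183 n12
  x0.523 y -0.2412..-0.1954 mid -0.2183 n5
scene6 head [ 0.5937 -0.224 ] 46
z 0.077
  x0.471 y -0.2428..-0.2043 mid -0.2235 n13
  x0.476 y -0.2448..-0.2037 mid -0.2242 n12
  x0.481 y -0.2441..-0.2031 mid -0.2236 n17
  x0.486 y -0.2434..-0.2052 mid -0.2243 n11
  x0.491 y -0.2454..-0.2046 mid -0.2250 n15
  x0.496 y -0.2447..-0.2068 mid -0.2257 n13
  x0.501 y -0.2420..-0.2040 mid -0.2230 n10
  x0.506 y -0.2440..-0.2083 mid -0.2261 n8
  x0.511 y -0.2433..-0.2055 mid -0.2244 n8
  x0.516 y -0.2426..-0.2049 mid -0.2238 n10
  x0.521 y -0.2446..-0.2043 mid -0.2245 n8
  x0.526 y -0.2466..-0.2016 mid -0.2241 n10
  x0.531 y -0.2459..-0.2010 mid -0.2234 n6
  x0.536 y -0.2479..-0.2479 mid -0.2479 n1
```

View pics/v6.png

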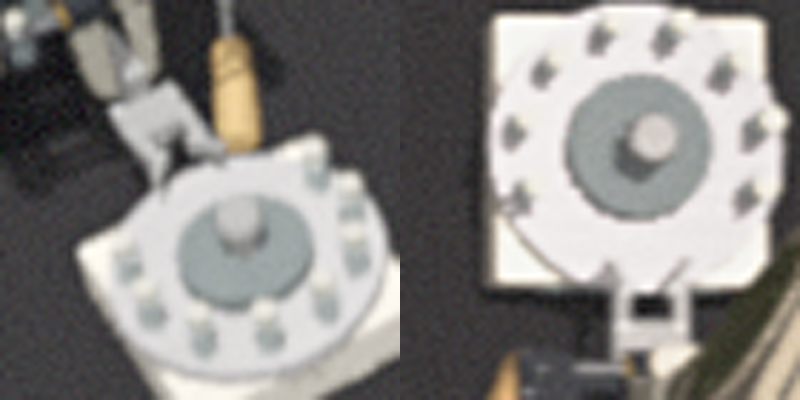

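Aligned to better than 0.5 mm sideways in both views (clip −0.2190 vs head −0.2187, and −0.2243 vs −0.2240), with about 87 mm still to go. Advance level.

```bash
python3 -m inch '[{"x":0,"y":0.5,"z":10,"twist":0},{"x":0,"y":0,"z":15,"twist":0},{"x":0,"y":0,"z":15,"twist":0},{"x":0,"y":0,"z":12,"twist":0},{"x":0,"y":0,"z":8,"twist":0},{"x":0,"y":0,"z":0,"twist":0},{"x":0,"y":0,"z":0,"twist":0}]'; python3 go.py .524 -.2209 .0903 0; python3 snap.py 7 scene,180,235,35 top,345,190,35
```

```text
t: 14.35
tool_pos: [0.4968, -0.2207, 0.2571]
orientation: [-1.209, 1.21, -1.209]
force: [-0.3, -0.3, -1.1]
opening: 0.012
t 14.35 grasp [ 0.4967 -0.2207  0.0901] tool z yaw 0.0001 tilt [-2.e-04 -1.e+00 -5.e-04] F [-0.3 -0.3 -1.1] T [ 0.02 -0.02  0.03] open 0.0120 q6 1.06
need x 0.2 y -0.3 z 27.3 twist 0.0001
 (after twist: x 0.2 y -0.2 z 27.3)
```

View pics/v7.png

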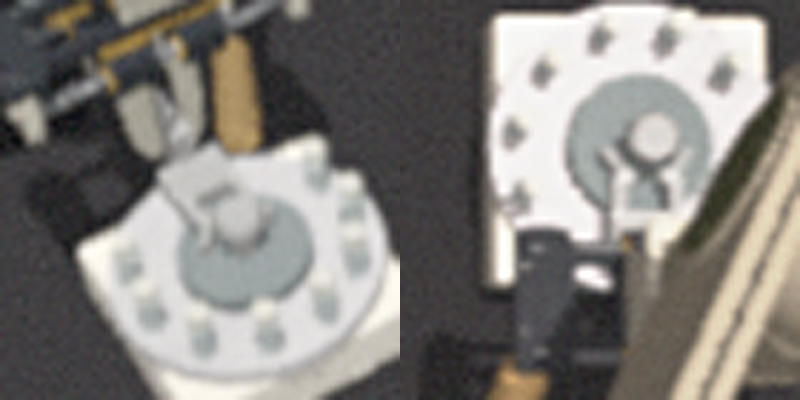

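The mouth is straddling the spindle under the head, and nothing is touching. Now a slow push.

```bash
python3 -m inch '[{"x":0,"y":0,"z":3,"twist":0},{"x":0,"y":0,"z":3,"twist":0},{"x":0,"y":0,"z":2,"twist":0},{"x":0,"y":0,"z":2,"twist":0},{"x":0,"y":0,"z":0,"twist":0}]'; python3 go.py .524 -.2209 .0903 0;python3 -m inch '[{"x":0,"y":0,"z":2,"twist":0},{"x":0,"y":0,"z":2,"twist":0},{"x":0,"y":0,"z":2,"twist":0},{"x":0,"y":0,"z":0,"twist":0}]'; python3 go.py .524 -.2209 .0903 0
```

```text
t: 14.95
tool_pos: [0.507, -0.2208, 0.2573]
orientation: [-1.209, 1.209, -1.209]
force: [0.9, 0.1, -1.7]
opening: 0.0119
t 14.95 grasp [ 0.507  -0.2208  0.0903] tool z yaw -0.0001 tilt [ 0.e+00 -1.e+00  1.e-04] F [ 0.9  0.1 -1.7] T [ 0.    0.05 -0.04] open 0.0119 q6 1.07
need x 0.1 y -0.0 z 17.0 twist -0.0001
 (after twist: x 0.1 y -0.0 z 17.0)
t: 15.35
tool_pos: [0.5123, -0.2208, 0.2565]
orientation: [-1.21, 1.211, -1.208]
force: [-4.2, 0.4, -2.4]
opening: 0.0117
t 15.35 grasp [ 0.5119 -0.2207  0.0895] tool z yaw -0.0003 tilt [-6.0e-04 -1.0e+00 -2.3e-03] F [-4.2  0.4 -2.4] T [-0.11  0.9  -0.04] open 0.0117 q6 1.07
need x 0.2 y -0.8 z 12.1 twist -0.0003
 (after twist: x 0.2 y -0.8 z 12.1)
```

Lug contact begins at about −4 N. Continue.

```bash
python3 -m inch '[{"x":0,"y":0,"z":2,"twist":0},{"x":0,"y":0,"z":2,"twist":0},{"x":0,"y":0,"z":0,"twist":0}]'; python3 go.py .524 -.2209 .0903 0;python3 -m inch '[{"x":0,"y":0,"z":2,"twist":0},{"x":0,"y":0,"z":2,"twist":0},{"x":0,"y":0,"z":0,"twist":0}]'; python3 go.py .524 -.2209 .0903 0
```

```text
t: 15.65
tool_pos: [0.517, -0.2208, 0.2571]
orientation: [-1.209, 1.209, -1.209]
force: [-2.6, -1.1, -2.0]
opening: 0.0115
t 15.65 grasp [ 0.517  -0.2208  0.0901] tool z yaw -0.0002 tilt [-1.e-04 -1.e+00  3.e-04] F [-2.6 -1.1 -2. ] T [-0.03  0.47 -0.01] open 0.0115 q6 1.08
need x 0.1 y -0.2 z 7.0 twist -0.0002
 (after twist: x 0.1 y -0.2 z 7.0)
t: 15.95
tool_pos: [0.5216, -0.2209, 0.2579]
orientation: [-1.208, 1.207, -1.211]
force: [2.9, 0.3, -2.5]
opening: 0.0114
t 15.95 grasp [ 0.522  -0.221   0.0909] tool z yaw -0.0000 tilt [ 6.0e-04 -1.0e+00  2.4e-03] F [ 2.9  0.3 -2.5] T [ 0.03 -0.45 -0.02] open 0.0114 q6 1.08
need x -0.1 y 0.6 z 1.9 twist -0.0000
 (after twist: x -0.1 y 0.6 z 2.0)
```

The force flipped sign, so the lugs have passed. Push until it seats against the back of the bore.

```bash
python3 -m inch '[{"x":0,"y":0,"z":1.5,"twist":0},{"x":0,"y":0,"z":0,"twist":0},{"x":0,"y":0,"z":0,"twist":0}]'; python3 go.py .524 -.2209 .0903 0;python3 -m inch '[{"x":0,"y":0,"z":1.5,"twist":0},{"x":0,"y":0,"z":0,"twist":0},{"x":0,"y":0,"z":0,"twist":0}]'; python3 go.py .524 -.2209 .0878 0; python3 snap.py 8 scene,180,235,35 top,345,190,35
```

```text
t: 16.25
tool_pos: [0.5228, -0.2209, 0.2577]
orientation: [-1.208, 1.208, -1.21]
force: [4.3, 0.2, -0.6]
opening: 0.0117
t 16.25 grasp [ 0.5231 -0.2209  0.0907] tool z yaw -0.0001 tilt [ 5.0e-04 -1.0e+00  1.7e-03] F [ 4.3  0.2 -0.6] T [-0.02 -0.72  0.01] open 0.0117 q6 1.08
need x -0.0 y 0.4 z 0.9 twist -0.0001
 (after twist: x -0.0 y 0.4 z 0.9)
t: 16.55
tool_pos: [0.5238, -0.2209, 0.2573]
orientation: [-1.209, 1.209, -1.209]
force: [2.0, -0.5, -1.4]
opening: 0.0113
t 16.55 grasp [ 0.5238 -0.2209  0.0903] tool z yaw -0.0002 tilt [ 1.e-04 -1.e+00  0.e+00] F [ 2.  -0.5 -1.4] T [-0.06 -0.28 -0.01] open 0.0113 q6 1.08
need x 0.0 y 2.5 z 0.2 twist -0.0002
 (after twist: x 0.0 y 2.5 z 0.2)
```

View pics/v8.png

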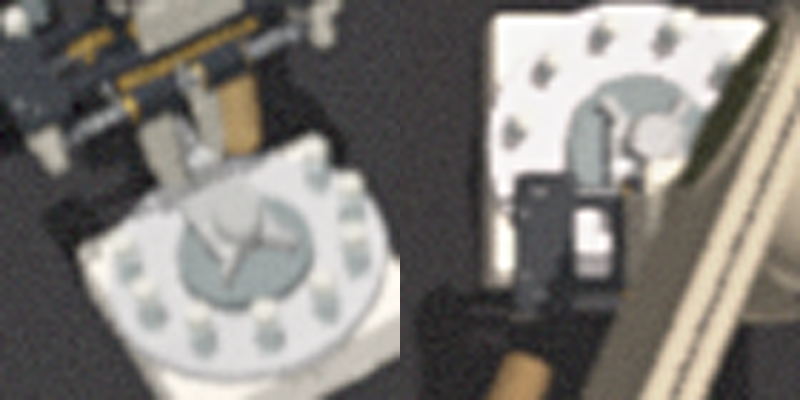

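It's clearly on the spindle, with the arms past the head. The clip is still pulling forward by about 2 N, so I'll push a little more to find the stop.

```bash
python3 -m inch '[{"x":0,"y":0,"z":1,"twist":0},{"x":0,"y":0,"z":0,"twist":0},{"x":0,"y":0,"z":0,"twist":0}]'; python3 go.py;python3 -m inch '[{"x":0,"y":0,"z":1,"twist":0},{"x":0,"y":0,"z":0,"twist":0},{"x":0,"y":0,"z":0,"twist":0}]'; python3 go.py
```

```text
t: 16.95
tool_pos: [0.5246, -0.2207, 0.2569]
orientation: [-1.209, 1.21, -1.209]
force: [-0.0, -0.5, -0.5]
opening: 0.0116
t 16.95 grasp [ 0.5244 -0.2207  0.0899] tool z yaw -0.0001 tilt [-3.e-04 -1.e+00 -8.e-04] F [-0.  -0.5 -0.5] T [ 0.03  0.   -0.03] open 0.0116 q6 1.08
t: 17.25
tool_pos: [0.5256, -0.2208, 0.257]
orientation: [-1.21, 1.21, -1.209]
force: [-1.1, -0.6, -1.0]
opening: 0.0115
t 17.25 grasp [ 0.5254 -0.2207  0.09  ] tool z yaw -0.0002 tilt [-3.e-04 -1.e+00 -8.e-04] F [-1.1 -0.6 -1. ] T [0.06 0.34 0.  ] open 0.0115 q6 1.08
```

```bash
python3 -m inch '[{"x":0,"y":0,"z":1.5,"twist":0},{"x":0,"y":0,"z":0,"twist":0},{"x":0,"y":0,"z":0,"twist":0}]'; python3 go.py
```

```text
t: 17.55
tool_pos: [0.5263, -0.2208, 0.2567]
orientation: [-1.211, 1.212, -1.207]
force: [-8.7, 0.3, 3.0]
opening: 0.0118
t 17.55 grasp [ 0.5257 -0.2207  0.0897] tool z yaw -0.0004 tilt [-7.0e-04 -1.0e+00 -3.6e-03] F [-8.7  0.3  3. ] T [0.12 1.45 0.03] open 0.0118 q6 1.08
```

Firm stop at −8.7 N, so it's seated. Back off the preload, lower onto the hub, and release.

```bash
python3 -m inch '[{"x":0,"y":0.5,"z":-1.2,"twist":0},{"x":0,"y":0.5,"z":0,"twist":0},{"x":0,"y":0.5,"z":0,"twist":0},{"x":0,"y":0.5,"z":0,"twist":0},{"x":0,"y":0,"z":0,"twist":0},{"x":0,"y":0,"z":0,"twist":0}]'; python3 go.py
```

```text
t: 18.15
tool_pos: [0.5258, -0.2208, 0.255]
orientation: [-1.21, 1.21, -1.209]
force: [-4.5, 0.6, 0.9]
opening: 0.0116
t 18.15 grasp [ 0.5256 -0.2208  0.088 ] tool z yaw -0.0002 tilt [-2.0e-04 -1.0e+00 -1.2e-03] F [-4.5  0.6  0.9] T [0.01 0.89 0.04] open 0.0116 q6 1.08
```

```bash
python3 -m inch '[{"x":0,"y":0.3,"z":-0.5,"twist":0},{"x":0,"y":0.3,"z":0,"twist":0},{"x":0,"y":0,"z":0,"twist":0}]'; python3 go.py;  python3 -m inch '[{"x":0,"y":0,"z":0,"twist":0},{"x":0,"y":0,"z":0,"twist":0},{"x":0,"y":0,"z":0,"twist":0}]' -0.4 10; python3 go.py
```

```text
t: 18.45
tool_pos: [0.5255, -0.2208, 0.2549]
orientation: [-1.209, 1.209, -1.209]
force: [-4.8, 1.1, 3.7]
opening: 0.0115
t 18.45 grasp [ 0.5255 -0.2209  0.0879] tool z yaw -0.0002 tilt [ 1.e-04 -1.e+00 -2.e-04] F [-4.8  1.1  3.7] T [ 0.12  0.85 -0.03] open 0.0115 q6 1.08
t: 18.75
tool_pos: [0.5259, -0.2208, 0.2549]
orientation: [-1.209, 1.208, -1.21]
force: [-0.2, -0.6, -0.4]
opening: 0.0272
t 18.75 grasp [ 0.5261 -0.2209  0.0879] tool z yaw -0.0001 tilt [ 2.e-04 -1.e+00  1.e-03] F [-0.2 -0.6 -0.4] T [0.   0.03 0.01] open 0.0272 q6 1.08
```

Rise straight up, then move back clear and look.

```bash
python3 -m inch '[{"x":0,"y":-8,"z":0,"twist":0},{"x":0,"y":-15,"z":0,"twist":0},{"x":0,"y":-25,"z":0,"twist":0},{"x":0,"y":-35,"z":0,"twist":0},{"x":0,"y":-40,"z":0,"twist":0},{"x":-30,"y":-20,"z":-10,"twist":0},{"x":-40,"y":0,"z":-15,"twist":0},{"x":-40,"y":0,"z":-15,"twist":0},{"x":-40,"y":0,"z":-15,"twist":0},{"x":-30,"y":0,"z":-10,"twist":0},{"x":-10,"y":0,"z":0,"twist":0},{"x":0,"y":0,"z":0,"twist":0}]' ; python3 go.py; python3 snap.py 9 scene,180,235,35 top,345,190,35
python3 - <<'E'
from h import *
c=load("top9");W=cloud(c);Z=W[...,2];g=c["color"].astype(int).min(2)
cv2.imwrite("pics/full9.png",np.hstack([c["color"][:,:,::-1]]))
hd=(Z>.088)&(np.hypot(W[...,0]-.59,W[...,1]+.221)<.02);v,u=np.nonzero(hd);print("head",ray(c,np.c_[u,v],.094)[:,:2].mean(0))
for lo,hi,zz in((.072,.082,.076),(.088,.105,.098)):
    m=(abs(W[...,1]+.219)<.03)&(W[...,0]>.48)&(W[...,0]<.64)&(Z>lo)&(Z<hi);m&=~((np.hypot(W[...,0]-.589,W[...,1]+.219)<.018)&(Z>.085))
    v,u=np.nonzero(m);P=ray(c,np.c_[u,v],zz);print(zz,len(P),P.min(0).round(4),P.max(0).round(4),"z",np.median(Z[m]))
E
```

```text
t: 19.95
tool_pos: [0.4607, -0.0299, 0.3991]
orientation: [-1.209, 1.206, -1.209]
force: [0.1, 0.1, -0.2]
opening: 0.028
t 19.95 grasp [ 0.4612 -0.0299  0.2321] tool z yaw 0.0021 tilt [ 4.0e-04 -1.0e+00  2.5e-03] F [ 0.1  0.1 -0.2] T [ 0.01  0.04 -0.03] open 0.0280 q6 1.39
head [ 0.58823447 -0.21815218]
0.076 146 [ 0.5497 -0.241   0.076 ] [ 0.6147 -0.1884  0.076 ] z 0.07570694413981552
0.098 7 [ 0.5475 -0.2249  0.098 ] [ 0.5506 -0.2128  0.098 ] z 0.09691405938362005
```

View pics/v9.png

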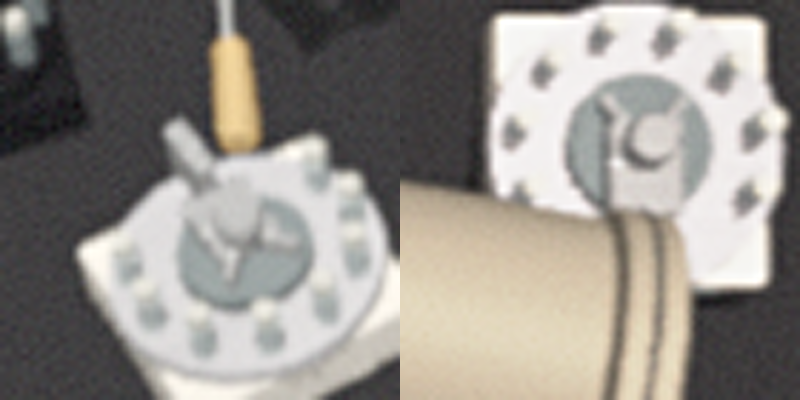

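View pics/full9.png

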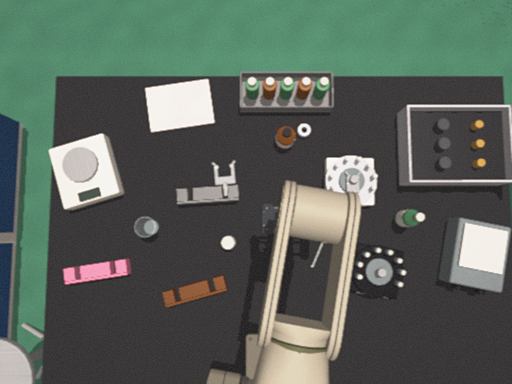

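The pictures show the clip flat on the hub. Its tips are 26.5 mm ahead of the head's centre (26 nominal), and its top is at 75.7 mm (76 nominal). The fin points out through the gap, and the bystanders haven't moved. Handing in.

```bash
python3 -m inch '[{"x":0,"y":0,"z":0,"twist":0},{"x":0,"y":0,"z":0,"twist":0}]'; python3 -c "
from plant import robot
print(robot.close_job())"
```

```text
t: 20.25
tool_pos: [0.4609, -0.0318, 0.3976]
orientation: [-1.209, 1.211, -1.21]
force: [-0.2, 0.4, 0.2]
opening: 0.0277
the job is handed in; nothing more can be done
None
```

The narrow clip is locked on the spindle, and I handed the job in at about 20 s of the 58 s allowed. I took the clip from the rack across its body, laid it on open bench and let go. Then I took it by the fin and pushed it level through the gap into the groove. The push peaked between about 4 and 9 N, and I felt the snap and then a firm stop. Last, I lowered it onto the hub and released it.

- **Clip position:** in the top camera its tips are 26.5 mm ahead of the spindle head's centre (26 mm nominal) and its upper face is at 75.7 mm (76 mm nominal). The fin points out through the gap and the robot is clear.
- **Other objects:** the wide clip, bottles, jar, beaker and roller look unmoved. The screwdriver was partly hidden by the arm in the last full top view; the part I could see was in place.
- **Disagreement:** the two cameras differed by about 4–5 mm in absolute position. I averaged them for the pick and corrected with the finger positions. I aligned clip and spindle within each camera instead, and both agreed to within 0.5 mm.
- **Refused call:** my first move was refused for missing row values; nothing moved.

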